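# Complete the brick layer and lock the brace leg at its mark

## Robot

A 7-joint arm with a two-finger parallel gripper is mounted at the origin on a cart in front of the work surface, level with it; the furniture and walls round the work are solid. World frame = base frame: x ahead of the robot, y to its left, z up, the work surface at z = 0. Lengths are in m, angles in rad, forces in N, time in s.
With the tool pointing down it reaches from about 0.425 to 0.875 m from the base axis. Payload 4.7 kg.
Tool frame: the origin (TCP) lies midway between the tips of the shut fingers; the grasp point (between the pads) lies 19 mm behind it; z points along the fingers, y is the line along which they close (so a half turn about z gives the same grasp; the last joint's range is limited). The gripper opens to 87 mm and grips with 3 to 60 N. Pads are 19 mm wide; open, the fingers measure 117 mm over their backs; the gripper's body (75 mm by 190 mm) begins 51 mm behind the grasp point.
Start: joints at [1.236, 0.321, -0.07, 1.45, 0.023, 1.371, -0.057], TCP at [0.222, -0.611, 0.223] pointing down, gripper open.
Joint ranges: [-2.86, 2.86], [-0.3, 2.09], [-1.38, 1.24], [0.06, 2.45], [-1.56, 4.7], [0.09, 2.05], [-2.69, 2.69]. Speed limits (rad/s): [2.57, 2.57, 3.14, 3.14, 3.14, 3.14, 3.14].

## Interface

Orientations are given as a rotation vector (axis times angle).
In Python, from bench import ctrl gives the robot as it stands.
- The arm moves only by the tool inch_along, called after "Call:" in YAML: its name, and indented under it one key for each argument. Schema: {"type":"object","properties":{"plan":{"type":"object","properties":{"rows":{"type":"array","items":{"type":"array","items":{"type":"number"},"minItems":5,"maxItems":5},"minItems":1,"maxItems":20}},"additionalProperties":false,"required":["rows"]},"force":{"type":"number"},"only":{"type":"string"},"quiet":{"type":"boolean"},"lines":{"type":"string"}},"required":["plan"],"additionalProperties":false}. plan is an object whose key "rows" holds a list of rows, 1 to 20 of them, each of 5 numbers: dx, dy, dz in normalised numbers (1 is 1000 mm), then a turn about the tool's z in shares of 2 pi rad (1.0 is 2 pi rad), then the opening from 0.0 (shut) to 1.0 (fully open); each row is the pose to reach, as a shift and turn from the pose commanded when the call began, along the tool's axes at that moment; what a row does not reach only later rows make up. A row lasts 1/10 s, in which the tool goes at most 0.05 m and 0.15 rad, less where a joint would pass 70% of its speed; a pose out of reach is approached as far as the arm can. The fingers move at their own pace and stop on an object; force is the grip in N (left out, the last holds). Time passes only in rows, so rows that do not move let the fingers close. The tool returns the time, the measured TCP pose, the force, the opening and the grip force at its end. only (a regular expression) keeps the lines of the reply that match it, lines (a string "A,B") keeps lines A to B, and quiet returns only ok. A shift or turn number past 1, either way, is cut back to 1. Input that does not fit is refused with a message, and nothing moves.
- ctrl.get_state(): the state, without advancing time (a new reading comes with each control period).
- ctrl.get_image(name): name is "side" or "top"; returns the picture (400x640x3 uint8, red, green, blue); there is no depth.
- ctrl.camera_model(name): a dict with "vertical_fov" (degrees; the focal length in pixels is half the picture's height over the tangent of half this angle, whatever the lens; pixels are square), "cx", "cy" (the principal point, pixels), "rvec" (rotation vector, rad) and "tvec" (3), from world to camera coordinates, as OpenCV has them. Camera axes: x right, y down, z forward; pixel columns grow to the right and rows downward; lengths in m; the calibration is good to about 2 mm. A picture is of the moment at which its call begins. camera_model takes no time and is no camera call.
- ctrl.close_job(): hands the job in; it is judged then, once.
The state is a dict: "time": time; "joint_positions": joint angles; "qd": joint speeds; "joint_torque": joint torques, N m; "position": TCP position; "tool_rot": TCP orientation; "ft_force": force on the tool from outside, world axes, zero at the start; "torque": the same for the moment, N m; "grip_width": opening from 0.0 (shut) to 1.0 (fully open); "grip_force": force on a finger pad.
Only numpy, scipy, OpenCV 4.12 (cv2) and the standard library are available. Lean on these libraries where they do the work, as an engineer would, in place of code of your own. Each camera call takes 0.05 s, during which the arm holds its last target. There are 200 camera calls.

## Task

Lay the loose black charger brick (the one lying left of the pallet towards the robot, not the one at the back of the bench) flat in the open place of the interlocked layer on the plywood pallet. Then slide the spring-loaded brace leg towards the layer until the front face of its foot stands at the steel mark line across the board, and, holding it there, squeeze the cam lever fully closed against the leg; do not close the lever away from the mark. Finish still holding: leg at the mark, lever squeezed shut between the fingers, all four bricks in their pattern, and the other things on the bench left alone.

Things in the scene. Friction and masses are not known exactly. Their poses are not given: they have to be found in the camera images.
- pallet: Fixed plywood board 195 x 425 x 12 mm (y -330 to +95 mm). Origin: underside, centre of the brick layer; z up; y runs along the brace towards the layer. Cleats 8 mm high bound the layer at x = +-84.5 and y = +84.5 mm (inner faces); the brace side is open. Layer: pinwheel of four bricks with 8 mm gaps round an empty middle, x and y +-32.5 mm. The brace's bracket is at y = -300 mm, 56 mm high.
- gap (a point): Centre of the open place on the board's top, at pallet (-28, -56.5, 12) mm; axes as the pallet's. Place is x -80.5 to 24.5, y -80.5 to -32.5 mm; the brick lies there with its long side along x. The inner finger fits only in the layer's empty middle, so grip the brick about 23 mm to the +x side of its centre (pallet x about -5 mm).
- mark (a point): Point on the steel mark line (3 mm wide, across the whole board) on the board's top: middle of its edge nearest the layer, at pallet (0, -84.5, 12) mm. The foot's front face is to stand over it.
- last_brick: The loose charger brick, a black block 48 x 105 x 30 mm, 0.24 kg (mass varies), lying flat on the bench left of the pallet, towards the robot (a similar fixed one at the back of the bench is not meant). Origin under its centre, long side along its own y; its two ends are equivalent.
- brick_right: Charger brick as above, loose, already laid at pallet (56.5, -28) mm, long side along the pallet's y.
- brick_far: Charger brick, loose, already laid at pallet (28, 56.5) mm, long side along the pallet's x.
- brick_left: Charger brick, loose, already laid at pallet (-56.5, 28) mm, long side along the pallet's y.
- foot (a point): Centre of the front face (towards the layer) of the leg's foot, an aluminium plate 120 mm wide (pallet x), 8 mm thick, 18 to 50 mm above the bench. Axes as the pallet's. Fingers lowered one each side of the collar can push the plate forward by its back face, 8 mm behind this point.
- collar (a point): Centre of the black collar block on the leg, 32 mm behind the foot's front face, 34 mm above the bench. Block 24 mm wide (pallet x), 44 mm long (y), 18 to 50 mm above the bench. Its -x face is the rest for one finger; the cam lever is on its +x side.
- leg (a joint): Extension of the sliding leg along the pallet's y, m: 0 fully back, as at the start; 0.065 foot at the mark; end stop 0.085. A spring pushes it back with about 4.5 N (5.5 N at the mark) whenever it is not held, even with the lever closed.
- lever (a joint): Cam lever, rad: 0 open (leaning outward 0.45 rad), 0.45 closed (upright). Plate 32 mm long (y, centred on the collar), 4 mm thick, 40 mm high from its hinge, which is parallel to the leg, 15 mm to the +x side of its axis, 22 mm above the bench. Stays where left; about 3 N at its upper edge moves it. Collar with lever: x -12 to +17 mm closed, to +35 mm open.
- lever_tip (a point): Middle of the lever's upper edge, 40 mm from the hinge; about 58 mm above the bench when open.
- tape_measure: Bystander: tape measure 64 x 73 x 33 mm, loose.
- mug: Bystander: mug, 81 mm high, loose.
- battery_pack: Bystander: battery pack 61 x 115 x 30 mm, larger than the charger bricks, loose, far to the right.

How it is judged:
By the outcome, as a careful person would: the job done as asked, in the order asked, and still so for the second after the job is handed in, while the arm keeps its last pose, push and grip.
It also fails if it takes over 48 s, if anything falls off the work surface, if the arm or the gripper's body presses on something with over 40 N, if the wrist force passes 120 N, or if a joint passes its speed limit or range.

## Working session

There is one attempt and no reset: what is moved stays moved. The work goes in short steps, Python scripts to look and compute and a tool call to move; the robot and the scene stay as the last step left them, time stands still between calls to the robot, and variables do not carry over. Pictures are saved under pics/ and viewed, at most 12 in all, crops included, and the job is handed in when it is done.

```bash
ls; mkdir -p pics
```

Run:
```python
from bench import ctrl
import cv2
for n in("top","side"):
    im=ctrl.get_image(n); cv2.imwrite(f"pics/{n}0.png",im[:,:,::-1]); print(ctrl.camera_model(n))
s=ctrl.get_state()
print(s)
```

```text
bench.py
pics
{'vertical_fov': 45.4967901129556, 'cx': 312.3527428491879, 'cy': 195.61172644953194, 'rvec': array([ 1.46661697, -2.23526397,  0.79108665]), 'tvec': array([0.15804978, 0.4632201 , 1.45594155])}
{'vertical_fov': 42.086889220998025, 'cx': 318.26715212844124, 'cy': 192.78424797447082, 'rvec': array([ 1.30578349, -1.846897  ,  1.14542667]), 'tvec': array([0.10560117, 0.32092637, 1.07222297])}
{'time': 0.1, 'joint_positions': array([ 1.23611046,  0.32174564, -0.07009088,  1.45153878,  0.02256572,
        1.37078976, -0.05690971]), 'qd': array([ 0.00011124, -0.00252292, -0.00118909, -0.00156516, -0.00078613,
       -0.00171614, -0.000248  ]), 'joint_torque': array([ 2.85445576e-04, -4.92572451e+01, -4.05467357e-01, -3.13398206e+01,
       -6.41142810e-02,  3.94806708e-02,  6.96416305e-05]), 'position': array([ 0.22194572, -0.61041603,  0.22158015]), 'tool_rot': array([-3.09230308e+00, -5.44836938e-01,  5.49017250e-04]), 'ft_force': array([-0.17149647, -0.00097681, -0.04952014]), 'torque': array([ 0.0393754 , -0.01570936, -0.02620165]), 'grip_force': 0.0, 'grip_width': 1.000697503936562}
```

View pics/top0.png

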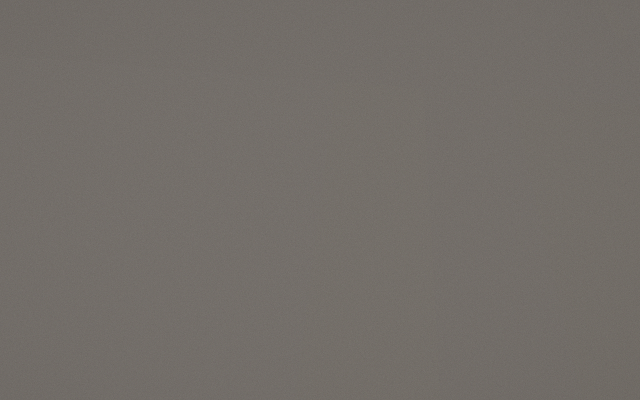

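View pics/side0.png

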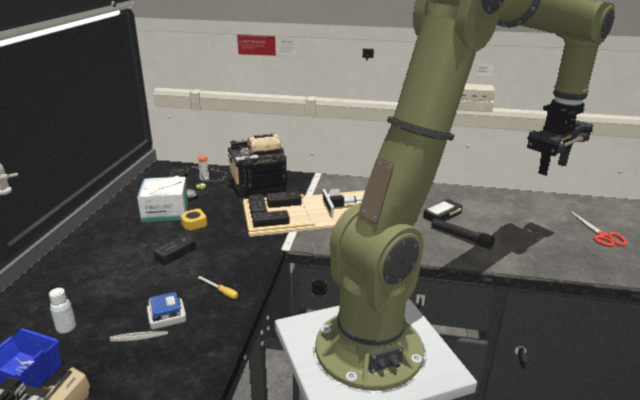

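The side view shows the scene: robot at about (375,340), pallet at about (310,212), loose black brick near (175,248), yellow tape measure at (195,218). The top view is plain grey, so I'll check what it's looking at.

Create h.py:
```python
import numpy as np,cv2
from bench import ctrl
def cam(n):
    m=ctrl.camera_model(n); f=200/np.tan(np.radians(m["vertical_fov"])/2)
    K=np.array([[f,0,m["cx"]],[0,f,m["cy"]],[0,0,1]]); R=cv2.Rodrigues(m["rvec"])[0]
    return K,R,np.asarray(m["tvec"]),-R.T@m["tvec"]
def ray(n,px):
    K,R,t,c=cam(n); d=(np.linalg.inv(K)@np.c_[np.atleast_2d(px),np.ones(len(np.atleast_2d(px)))].T).T@R
    return c,d
def onz(n,px,z):
    c,d=ray(n,px); return c+d*((z-c[2])/d[:,2])[:,None]
def proj(n,P):
    K,R,t,c=cam(n); return cv2.projectPoints(np.atleast_2d(P).astype(float),cv2.Rodrigues(R)[0],t,K,None)[0][:,0]
def tri(a,b):
    A=[];B=[]
    for n,p in(("top",a),("side",b)):
        c,d=ray(n,p); d=d[0]/np.linalg.norm(d); M=np.eye(3)-np.outer(d,d); A.append(M);B.append(M@c)
    return np.linalg.lstsq(np.vstack(A),np.hstack(B),rcond=None)[0]
def shot(n,name):
    im=ctrl.get_image(n)[:,:,::-1].copy(); cv2.imwrite(f"pics/{name}.png",im); return im
```

Run:
```python
from h import *
for n in("top","side"):
    K,R,t,c=cam(n); print(n,c,R[2],K[0,0]); print(onz(n,[[0,0],[640,0],[0,400],[640,400],[320,200]],0).round(3))
    print(proj(n,[[0,0,0],[0.222,-.611,.222],[.6,0,0]]).round())
for i in range(3):
    im=shot("top",f"t{i}"); print(im.mean((0,1)),im.std((0,1)))
```

```text
top [-0.4286916  0.3789658  1.4254567] [ 0.56687012 -0.25877119 -0.7821098 ] 476.9833303760022
[[ 2.573  0.952  0.   ]
 [ 1.182 -2.408  0.   ]
 [ 0.275  1.017  0.   ]
 [-0.452 -0.656  0.   ]
 [ 0.574 -0.111  0.   ]]
[[364. 347.]
 [504. 189.]
 [290. 204.]]
side [-0.72703967  0.38106891  0.7681193 ] [ 0.83894307 -0.30611013 -0.4499679 ] 519.8393172194166
[[ 6.72   1.718  0.   ]
 [ 4.61  -6.005  0.   ]
 [ 0.103  0.691  0.   ]
 [-0.286 -0.416  0.   ]
 [ 0.655 -0.129  0.   ]]
[[369. 348.]
 [553. 169.]
 [286. 214.]]
[104.66335547 109.71090234 114.67971484] [1.89585757 1.90222852 1.89662103]
[104.65976172 109.70408984 114.67383594] [1.90048915 1.90319932 1.90032065]
[104.66490625 109.70791797 114.67990234] [1.90242066 1.90557483 1.90007257]
```

Run:
```python
from h import *
im=cv2.imread("pics/side0.png")
c=im[170:280,145:375]
cv2.imwrite("pics/crop0.png",cv2.resize(c,(800,383),interpolation=cv2.INTER_CUBIC))
print(onz("side",[[175,248],[310,212],[195,218]],0.012))
```

```text
[[ 0.4984775   0.33767723  0.012     ]
 [ 0.56975136 -0.06621521  0.012     ]
 [ 0.64446122  0.26511495  0.012     ]]
```

View pics/crop0.png

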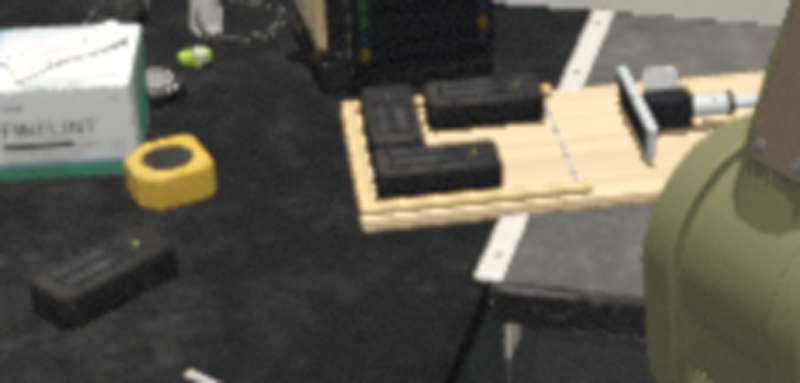

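The crop confirms the layer at the left end of the pallet, with the gap nearest the mark line (crop (565,145)). The foot plate is at (637,115), the collar and open lever at (665,90), and the loose brick at (105,280). Next I'll zoom in for corner coordinates.

Run:
```python
from h import *
im=np.mean([ctrl.get_image("side")[:,:,::-1].astype(float) for _ in range(3)],0).clip(0,255).astype(np.uint8)
cv2.imwrite("pics/side1.png",im)
g=np.clip((im/255.)**.6*255,0,255).astype(np.uint8)
A=cv2.resize(g[188:238,240:354],None,fx=7,fy=7,interpolation=cv2.INTER_CUBIC)
B=cv2.resize(g[236:268,150:264],None,fx=7,fy=7,interpolation=cv2.INTER_CUBIC)
for M,x0,y0 in((A,240,188),(B,150,236)):
    for u in range(10*((x0+9)//10),x0+114,10):
        x=int((u-x0+.5)*7); cv2.line(M,(x,0),(x,6),(0,255,0),1); cv2.putText(M,str(u),(x-10,16),0,.35,(0,255,0))
    for v in range(10*((y0+9)//10),y0+M.shape[0]//7,10):
        y=int((v-y0+.5)*7); cv2.line(M,(0,y),(8,y),(0,255,0),1); cv2.putText(M,str(v),(10,y+4),0,.35,(0,255,0))
cv2.imwrite("pics/z1.png",np.vstack([A,B]))
```

```text
(no output)
```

View pics/z1.png

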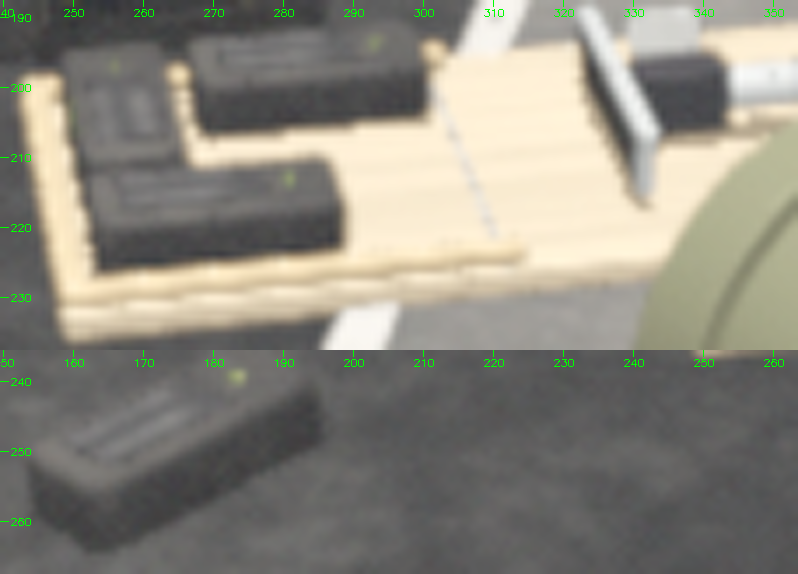

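Create fit.py:
```python
from h import *
from scipy.optimize import least_squares
im=cv2.imread("pics/side1.png").astype(float)
sat=cv2.GaussianBlur(im[:,:,2]-im[:,:,0],(1,1),0); lum=im.mean(2)
def cross(v,lev,last=True):
    s=np.sign(v-lev); i=np.where(s[1:]*s[:-1]<0)[0]
    if len(i)==0:return None
    i=i[-1 if last else 0]; return i+(lev-v[i])/(v[i+1]-v[i])
E1=[];E4=[];E3=[];E2=[]
for u in list(range(252,285))+list(range(300,330)):
    w=sat[222:245,u]; k=cross(w,(w.max()+w[-4:].mean())/2)
    if k: E1.append((u,222+k))
for v in range(202,230):
    w=sat[v,236:256]; k=cross(w,(w.max()+w[:3].mean())/2,False)
    if k: E4.append((236+k,v))
for v in range(202,220):
    u0=301.6+(v-199.6)*8.2/21.5; a=int(u0)-4; w=lum[v,a:a+10]; d=np.maximum(w.max()-10-w,0); d=np.maximum(np.median(w)-3-w,0)
    if d.sum()>0: E3.append((a+(d*np.arange(10)).sum()/d.sum(),v))
for u in range(258,284):
    w=lum[215:228,u]; k=cross(w,(w.min()+w.max())/2)
    if k: E2.append((u,215+k))
P={k:onz("side",e,z)[:,:2] for k,e,z in(("E1",E1,0),("E2",E2,.02),("E3",E3,.012),("E4",E4,0))}
T={"E1":(0,-.0975),"E2":(0,-.0845),"E3":(1,-.086),"E4":(1,.095)}
def pal(p,q): c,s=np.cos(p[2]),np.sin(p[2]); return (q-p[:2])@np.array([[c,-s],[s,c]])
def res(p,ks): return np.concatenate([(pal(p,P[k])[:,T[k][0]]-T[k][1])/np.sqrt(len(P[k])) for k in ks])
for ks in(["E1","E3","E4"],["E1","E2","E3","E4"]):
    r=least_squares(res,[.6,-.03,0],args=(ks,),loss="soft_l1",f_scale=.001)
    print(ks,r.x,{k:(((pal(r.x,P[k])[:,T[k][0]]-T[k][1])*1e3).mean().round(2),((pal(r.x,P[k])[:,T[k][0]]-T[k][1])*1e3).std().round(2),len(P[k])) for k in P})
for k in P:
    d=np.linalg.svd(P[k]-P[k].mean(0))[2][0]; print(k,"dir",np.degrees(np.arctan2(d[1],d[0]))%180)
p=r.x; np.save("pal.npy",p)
# brick
b=onz("side",[[154.8,258.1],[163.1,264.4],[195.2,248.6]],0); t=onz("side",[[153.5,251.5],[162.6,255.1],[194.2,240.5]],.03)
print(b[:,:2],t[:,:2]); 
for q in(b,t): print(np.linalg.norm(np.diff(q[:,:2],axis=0),axis=1), np.degrees(np.arctan2(*(q[2]-q[1])[1::-1])))
# foot check
W=lambda q:(np.array(p[:2])@np.eye(2)+np.array([[np.cos(p[2]),-np.sin(p[2])],[np.sin(p[2]),np.cos(p[2])]])@np.array(q[:2])).tolist()+[q[2]]
print(proj("side",[W(q) for q in[(-.06,-.1495,.05),(.06,-.1495,.05),(-.06,-.1495,.018),(-.0805,-.0245,.042),(-.0805,.0805,.042),(.0325,-.0805,.042)]]).round(1))
```

```bash
python3 fit.py
```

```text
['E1', 'E3', 'E4'] [ 0.59846661  0.02868597 -0.12256078] {'E1': (np.float64(0.66), np.float64(6.32), 63), 'E2': (np.float64(-0.04), np.float64(0.74), 26), 'E3': (np.float64(1.75), np.float64(4.32), 16), 'E4': (np.float64(-0.41), np.float64(0.46), 27)}
['E1', 'E2', 'E3', 'E4'] [ 0.59844464  0.02869656 -0.12341035] {'E1': (np.float64(0.7), np.float64(6.31), 63), 'E2': (np.float64(-0.04), np.float64(0.73), 26), 'E3': (np.float64(1.74), np.float64(4.34), 16), 'E4': (np.float64(-0.4), np.float64(0.42), 27)}
E1 dir 82.24041526708395
E2 dir 81.67696459356091
E3 dir 178.68211524374237
E4 dir 172.48014415934284
[[0.48556732 0.39190741]
 [0.44896298 0.37400357]
 [0.4972344  0.28602549]] [[0.47036447 0.39238092]
 [0.4457565  0.37185997]
 [0.49010979 0.28674141]]
[0.04074832 0.10035075] -61.24750414339498
[0.03204155 0.09598117] -62.47703798717575
[[330.4 205.9]
 [321.2 188.1]
 [330.2 215.4]
 [289.5 215.9]
 [252.6 219.6]
 [301.2 196.4]]
```

Add to h.py:
```python
from scipy.spatial.transform import Rotation as Ro
def go(xyz,yaw=None):
    "world TCP target and world direction (deg) of closing line -> dx dy dz turn in present tool axes"
    s=ctrl.get_state(); R=Ro.from_rotvec(s["tool_rot"]).as_matrix(); d=R.T@(np.array(xyz)-s["position"])
    y=np.degrees(np.arctan2(R[1,1],R[0,1])); a=0 if yaw is None else -np.radians((yaw-y+90)%180-90)
    print("t",round(s["time"],2),"pos",s["position"].round(4),"yaw",round(y,1),"f",s["ft_force"].round(1),"grip",round(s["grip_width"],3),round(s["grip_force"],1)," -> ",d.round(4),round(a,3))
def W(q):
    p=np.load("pal.npy"); c,s=np.cos(p[2]),np.sin(p[2]); return np.array([p[0]+c*q[0]-s*q[1],p[1]+s*q[0]+c*q[1],q[2]])
```

Run:
```python
import re
s=open('fit.py').read()
s=s.replace('T={"E1"','''
def inl(q):
    for _ in range(5):
        m=np.median(q,0) if _==0 else q.mean(0); l=cv2.fitLine(q.astype(np.float32),cv2.DIST_HUBER,0,1e-4,1e-4).ravel(); r=np.abs((q-l[2:])@[-l[1],l[0]])
        q=q[r<max(.0015,2*np.median(r))]
    return q
P={k:inl(v) for k,v in P.items()}
T={"E1"''',1)
open('fit.py','w').write(s)
```

```bash
python3 fit.py | head -6
```

Run:
```python
from h import *
print("gap grip",W([-.005,-.0565,.02]),"collar",W([0,-.1815,.034]))
go([.52,-.15,.22],28.5); go([.502,.321,.15],28.5)
```

```text
['E1', 'E3', 'E4'] [ 0.59807083  0.02868669 -0.12441368] {'E1': (np.float64(0.0), np.float64(0.81), 44), 'E2': (np.float64(0.3), np.float64(0.71), 26), 'E3': (np.float64(1.73), np.float64(4.27), 12), 'E4': (np.float64(-0.31), np.float64(0.37), 27)}
['E1', 'E2', 'E3', 'E4'] [ 0.59820868  0.02867833 -0.12580099] {'E1': (np.float64(-0.11), np.float64(0.74), 44), 'E2': (np.float64(0.12), np.float64(0.7), 26), 'E3': (np.float64(1.71), np.float64(4.32), 12), 'E4': (np.float64(-0.28), np.float64(0.31), 27)}
E1 dir 82.48488994638986
E2 dir 81.67696459356091
E3 dir 178.7848467410774
E4 dir 172.48014415934284
gap grip [ 0.58615917 -0.02674784  0.02      ] collar [ 0.57543598 -0.15138737  0.034     ]
t 0.4 pos [ 0.2221 -0.6108  0.2224] yaw -70.0 f [ 0.4  0.2 -0.5] grip 0.999 0.0  ->  [ 0.4375 -0.3312  0.0025] 1.422
t 0.4 pos [ 0.2221 -0.6108  0.2224] yaw -70.0 f [ 0.4  0.2 -0.5] grip 0.999 0.0  ->  [ 0.5816 -0.78    0.0725] 1.422
```

Careful with the scale: turns go in shares of 2 pi rad. That gives: -1.72 rad / 6.2832 = -0.2737.

Call:
inch_along:
  plan: {"rows": [[0.437, -0.331, 0, -0.191, 1], [0.437, -0.331, 0, -0.191, 1], [0.437, -0.331, 0, -0.191, 1], [0.437, -0.331, 0, -0.191, 1], [0.437, -0.331, 0, -0.191, 1], [0.437, -0.331, 0, -0.191, 1], [0.437, -0.331, 0, -0.191, 1], [0.437, -0.331, 0, -0.191, 1], [0.437, -0.331, 0, -0.191, 1], [0.437, -0.331, 0, -0.191, 1], [0.5, -0.55, 0.04, -0.2737, 1], [0.5, -0.55, 0.04, -0.2737, 1], [0.5, -0.55, 0.04, -0.2737, 1], [0.5, -0.55, 0.04, -0.2737, 1], [0.582, -0.78, 0.072, -0.2737, 1], [0.582, -0.78, 0.072, -0.2737, 1], [0.582, -0.78, 0.072, -0.2737, 1], [0.582, -0.78, 0.072, -0.2737, 1], [0.582, -0.78, 0.072, -0.2737, 1], [0.582, -0.78, 0.072, -0.2737, 1]]}

```text
time: 2.4
position: [0.5026, 0.3055, 0.1527]
tool_rot: [1.606, 2.699, 0.0]
ft_force: [0.9, -0.0, 0.1]
grip_width: 0.996
grip_force: 0.0
```

Run:
```python
from h import *
go([.502,.321,.012],28.5)
a=shot("side","s2"); t=shot("top","t2"); print(t.std((0,1)))
print(onz("side",[[301.6,199.6],[309.8,221.1]],.012))
cv2.imwrite("pics/z2.png",cv2.resize(a[170:290,130:290],(800,600),interpolation=cv2.INTER_CUBIC))
```

```text
t 2.4 pos [0.5026 0.3055 0.1527] yaw 28.5 f [ 0.9 -0.   0.1] grip 0.996 0.0  ->  [0.014  0.0068 0.1407] -0.0
[1.9010785  1.90640335 1.89849303]
[[ 0.6547357  -0.06747436  0.012     ]
 [ 0.51798731 -0.04779819  0.012     ]]
```

View pics/z2.png

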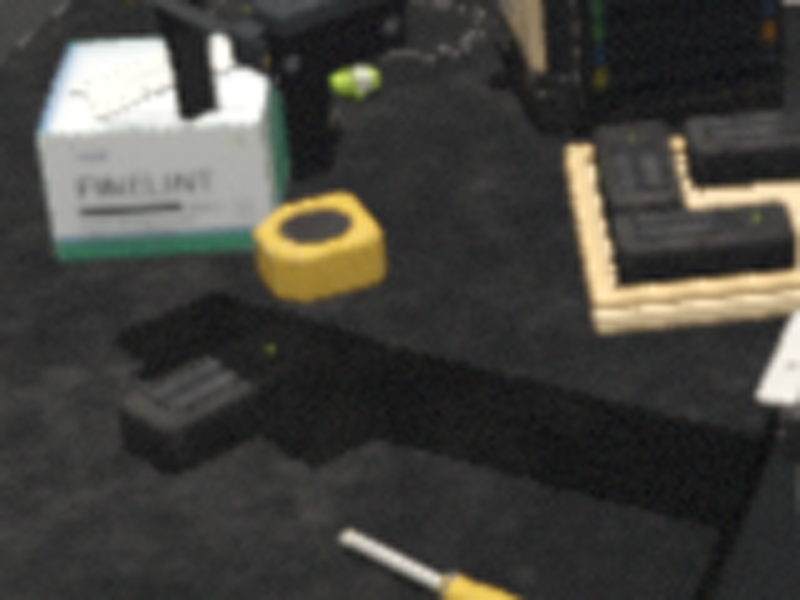

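The gripper is over the loose brick as planned, with the fingertips at crop (198,112) and (305,165), and the brick at (190,415) clear of other things. I'll go down and grip.

Call:
inch_along:
  plan: {"rows": [[0.014, 0.007, 0.05, 0, 1], [0.014, 0.007, 0.1, 0, 1], [0.014, 0.007, 0.13, 0, 1], [0.014, 0.007, 0.146, 0, 1], [0.014, 0.007, 0.146, 0, 1], [0.014, 0.007, 0.146, 0, 1]]}

```text
time: 3.1
position: [0.503, 0.3201, 0.0083]
tool_rot: [1.606, 2.699, 0.003]
ft_force: [-0.8, 1.2, 1.9]
grip_width: 1.002
grip_force: 0.0
```

Run:
```python
from h import *
go([.502,.321,.006],28.5)
```

```text
t 3.1 pos [0.503  0.3201 0.0083] yaw 28.5 f [-0.8  1.2  1.9] grip 1.002 0.0  ->  [ 0.0012 -0.0004  0.0023] 0.0
```

Call:
inch_along:
  plan: {"rows": [[0, 0, 0.001, 0, 0], [0, 0, 0.001, 0, 0], [0, 0, 0.001, 0, 0], [0, 0, 0.001, 0, 0], [0, 0, 0.001, 0, 0], [0, 0, 0.001, 0, 0]]}
  force: 30

```text
time: 3.7
position: [0.5015, 0.3193, 0.0059]
tool_rot: [-1.605, -2.7, 0.002]
ft_force: [-0.3, -1.3, 2.2]
grip_width: 0.559
grip_force: 29.3
```

Run:
```python
from h import *
go([.502,.321,.15],28.5)
```

```text
t 3.7 pos [0.5015 0.3193 0.0059] yaw 28.5 f [-0.3 -1.3  2.2] grip 0.559 29.3  ->  [ 0.0012  0.0011 -0.1441] 0.001
```

Add to fit.py:
```python
P["E3"]=onz("side",[[301.6,199.6],[309.8,221.1]],.012)[:,:2]
r=least_squares(res,[.6,-.03,-.13],args=(["E1","E2","E3","E4"],)); p=r.x; np.save("pal.npy",p)
print("FINAL",p,{k:(((pal(p,P[k])[:,T[k][0]]-T[k][1])*1e3).mean().round(2)) for k in P})
```

```bash
python3 fit.py|tail -1
```

```text
FINAL [ 0.59807634  0.02810161 -0.13431421] {'E1': np.float64(0.09), 'E2': np.float64(-0.09), 'E3': np.float64(-0.53), 'E4': np.float64(0.53)}
```

Call:
inch_along:
  plan: {"rows": [[0, 0, -0.05, 0, 0], [0, 0, -0.1, 0, 0], [0, 0, -0.124, 0, 0], [0, 0, -0.124, 0, 0]]}

```text
time: 4.1
position: [0.5039, 0.3215, 0.1338]
tool_rot: [1.603, 2.697, 0.01]
ft_force: [0.2, 1.0, -2.5]
grip_width: 0.557
grip_force: 29.3
```

Run:
```python
from h import *
print(W([-.004,-.0565,0]))
p=np.load("pal.npy"); go(W([-.004,-.0565,.11]),90+np.degrees(p[2]))
```

```text
[ 0.58654641 -0.02735387  0.        ]
t 4.1 pos [0.5039 0.3215 0.1338] yaw 28.5 f [ 0.2  1.  -2.5] grip 0.557 29.3  ->  [-0.3459 -0.0942  0.0232] -0.938
```

To row units: -0.938 rad / 6.2832 = -0.1493.

Call:
inch_along:
  plan: {"rows": [[-0.346, -0.094, 0.015, -0.1493, 0], [-0.346, -0.094, 0.015, -0.1493, 0], [-0.346, -0.094, 0.015, -0.1493, 0], [-0.346, -0.094, 0.015, -0.1493, 0], [-0.346, -0.094, 0.015, -0.1493, 0], [-0.346, -0.094, 0.015, -0.1493, 0], [-0.346, -0.094, 0.015, -0.1493, 0], [-0.346, -0.094, 0.015, -0.1493, 0], [-0.346, -0.094, 0.015, -0.1493, 0], [-0.346, -0.094, 0.015, -0.1493, 0], [-0.346, -0.094, 0.015, -0.1493, 0]]}

```text
time: 5.2
position: [0.5837, -0.0273, 0.1139]
tool_rot: [-0.208, -3.133, -0.002]
ft_force: [-0.1, 0.8, -2.2]
grip_width: 0.556
grip_force: 29.3
```

Run:
```python
from h import *
p=np.load("pal.npy"); go(W([-.004,-.0565,.11]),90+np.degrees(p[2]))
a=shot("side","s3")
zb=ctrl.get_state()["position"][2]
g=np.clip((a/255.)**.6*255,0,255).astype(np.uint8)[150:240,240:360]
g=cv2.resize(g,(800,600),interpolation=cv2.INTER_CUBIC)
for u in range(250,360,10): x=int((u-240+.5)*6.667); cv2.putText(g,str(u),(x-10,10),0,.35,(0,0,255)); cv2.line(g,(x,12),(x,18),(0,0,255))
for v in range(160,240,10): y=int((v-150+.5)*6.667); cv2.putText(g,str(v),(8,y+4),0,.35,(0,0,255)); cv2.line(g,(0,y),(6,y),(0,0,255))
cv2.imwrite("pics/z3.png",g)
```

```text
t 5.2 pos [ 0.5837 -0.0273  0.1139] yaw 82.4 f [-0.1  0.8 -2.2] grip 0.556 29.3  ->  [-0.0028  0.0003  0.0039] 0.002
```

View pics/z3.png

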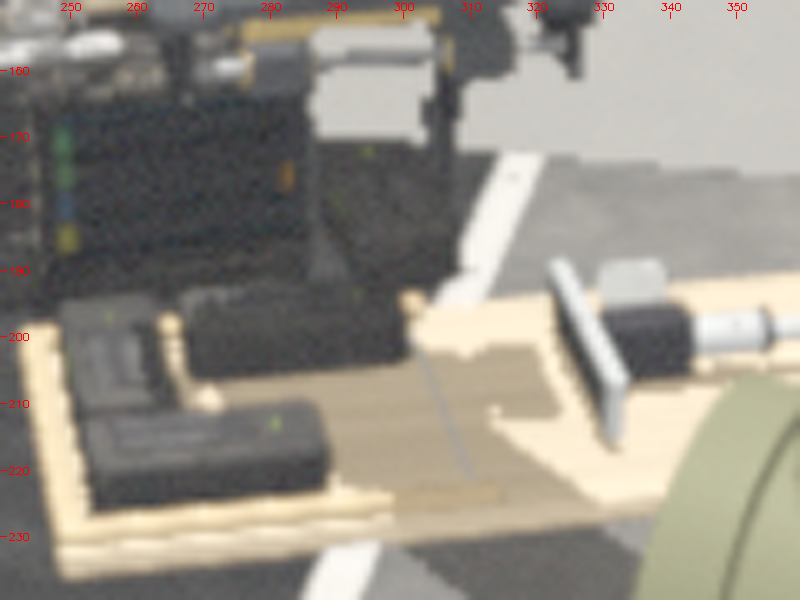

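The held brick hangs above the gap (crop (310–455, 140–290)), dark against the dark box behind it, while the layer is undisturbed. I'll lower it to just above the layer, where wood lies behind its near end, and measure its position along its length.

Call:
inch_along:
  plan: {"rows": [[-0.003, 0, 0.03, 0, 0], [-0.003, 0, 0.058, 0, 0], [-0.003, 0, 0.058, 0, 0], [-0.003, 0, 0.058, 0, 0]]}

```text
time: 5.65
position: [0.5873, -0.0282, 0.0571]
tool_rot: [-0.208, -3.134, -0.001]
ft_force: [0.4, -0.0, -2.6]
grip_width: 0.556
grip_force: 29.3
```

Run:
```python
from h import *
p=np.load("pal.npy"); go(W([-.004,-.0565,.055]),90+np.degrees(p[2]))
a=shot("side","s4"); z=ctrl.get_state()["position"][2]-.006
C=[(-.0795,-.0325),(-.0795,-.0805),(.0255,-.0805)]
print(proj("side",[W([*c,h]) for h in(z,z+.03) for c in C]).round(1))
g=np.clip((a/255.)**.5*255,0,255).astype(np.uint8)[170:245,250:350]
g=cv2.resize(g,(800,600),interpolation=cv2.INTER_CUBIC)
for u in range(250,350,10): x=int((u-250+.5)*8); cv2.putText(g,str(u),(x-10,10),0,.35,(0,0,255)); cv2.line(g,(x,12),(x,18),(0,0,255))
for v in range(170,245,10): y=int((v-170+.5)*8); cv2.putText(g,str(v),(8,y+4),0,.35,(0,0,255)); cv2.line(g,(0,y),(6,y),(0,0,255))
cv2.imwrite("pics/z4.png",g)
```

```text
t 5.65 pos [ 0.5873 -0.0282  0.0571] yaw 82.4 f [ 0.4 -0.  -2.6] grip 0.556 29.3  ->  [0.0008 0.0007 0.0021] 0.002
[[292.1 212.5]
 [308.7 210.9]
 [302.  194.6]
 [292.  203.1]
 [308.7 201.6]
 [301.9 185.7]]
```

View pics/z4.png

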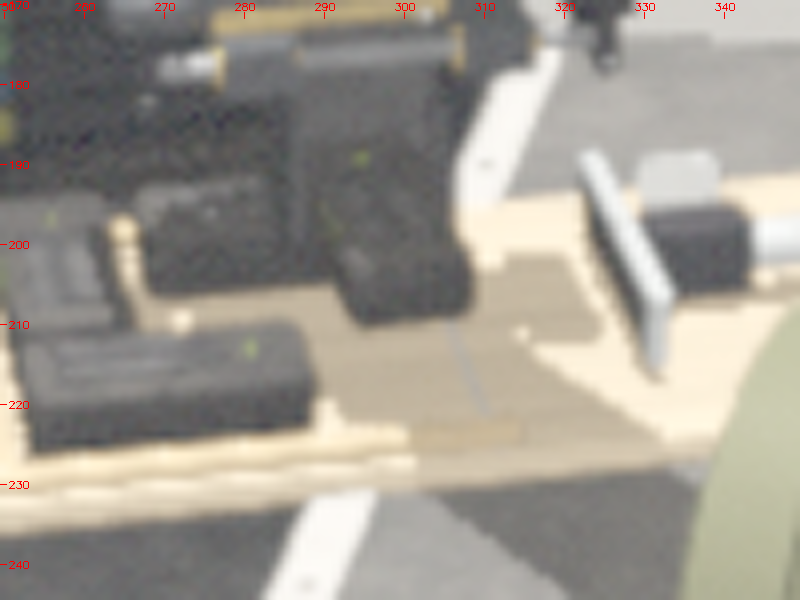

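Near end of the held brick: bottom edge from about image (293,210) to (308,208). I'll measure that edge per column and compare it with the laid brick_right's bottom edge, to cancel edge rounding.

Run:
```python
from h import *
p=np.load("pal.npy")
def inv(q): c,s=np.cos(p[2]),np.sin(p[2]); return (q-p[:2])@np.array([[c,-s],[s,c]])
def edge(f,cols,r0,r1,zs):
    l=cv2.imread(f).astype(float).mean(2); pts=[]
    for u in cols:
        w=l[r0:r1,u]; lev=(w.min()+np.percentile(w,80))/2; i=np.where((w[:-1]<lev)&(w[1:]>=lev))[0]
        if len(i): i=i[-1]; pts.append((u,r0+i+(lev-w[i])/(w[i+1]-w[i])))
    for z in zs: q=inv(onz("side",pts,z)[:,:2]); print(f,z,(q*1e3).round(1)[[0,len(q)//2,-1]].tolist(),"mean x",q[:,0].mean()*1e3)
edge("pics/side1.png",range(272,298),200,212,[.012])
edge("pics/s4.png",range(296,307),203,214,[.051])
# side silhouettes of held brick: rows 196..206 right side
l=cv2.imread("pics/s4.png").astype(float).mean(2); pts=[]
for v in range(201,207):
    w=l[v,303:313]; lev=(w.min()+w.max())/2; i=np.where((w[:-1]<lev)&(w[1:]>=lev))[0][-1]; pts.append((303+i+(lev-w[i])/(w[i+1]-w[i]),v))
print((inv(onz("side",pts,.065)[:,:2])*1e3).round(1).tolist(), pts)
print(proj("side",[W([.0325,-.0805,.012]),W([.0325,.0245,.012])]))
```

```text
pics/side1.png 0.012 [[38.0, 10.7], [37.8, -29.5], [36.4, -66.7]] mean x 37.40744880591022
pics/s4.png 0.051 [[-67.6, -45.8], [-67.7, -60.4], [-67.9, -75.0]] mean x -67.59722276750159
[[-43.8, -87.0], [-50.0, -86.3], [-56.2, -85.5], [-62.3, -84.7], [-68.4, -83.7], [-74.3, -82.5]] [(np.float64(308.4810126582278), 201), (np.float64(308.6660516605166), 202), (np.float64(308.7857142857143), 203), (np.float64(308.94405594405595), 204), (np.float64(309.0036231884058), 205), (np.float64(309.0036496350365), 206)]
[[301.63113419 205.14438682]
 [267.72009423 208.28438598]]
```

Allowing for edge rounding, the held brick sits about 7 mm too far towards +x, so I'll shift by that amount and lower it to just above the cleat.

Call:
inch_along:
  plan: {"rows": [[0.0075, 0.0017, 0, 0, 0], [0.0075, 0.0017, 0.01, 0, 0], [0.0075, 0.0017, 0.027, 0, 0], [0.0075, 0.0017, 0.027, 0, 0], [0.0075, 0.0017, 0.027, 0, 0]]}

```text
time: 6.2
position: [0.5796, -0.027, 0.0289]
tool_rot: [-0.212, -3.133, -0.0]
ft_force: [0.3, 0.3, -0.6]
grip_width: 0.56
grip_force: 29.3
```

Run:
```python
from h import *
p=np.load("pal.npy"); go(W([-.0108,-.0555,.018]),90+np.degrees(p[2]))
a=shot("side","s5"); z=ctrl.get_state()["position"][2]-.006
def inv(q): c,s=np.cos(p[2]),np.sin(p[2]); return (q-p[:2])@np.array([[c,-s],[s,c]])
l=a.astype(float).mean(2); pts=[]
for u in range(296,309):
    w=l[205:226,u]; lev=(w.min()+np.percentile(w,80))/2; i=np.where((w[:-1]<lev)&(w[1:]>=lev))[0][-1]; pts.append((u,205+i+(lev-w[i])/(w[i+1]-w[i])))
print(z,(inv(onz("side",pts,z)[:,:2])*1e3).round(1).tolist())
g=np.clip((a/255.)**.5*255,0,255).astype(np.uint8)[170:245,250:350]
g=cv2.resize(g,(800,600),interpolation=cv2.INTER_CUBIC); cv2.imwrite("pics/z5.png",g)
```

```text
t 6.2 pos [ 0.5796 -0.027   0.0289] yaw 82.3 f [ 0.3  0.3 -0.6] grip 0.56 29.3  ->  [-0.0001  0.0016  0.0109] -0.001
0.02347700923782732 [[-76.7, -43.9], [-77.3, -46.7], [-77.1, -49.7], [-77.5, -52.6], [-76.7, -55.6], [-76.7, -58.6], [-76.3, -61.6], [-76.2, -64.5], [-75.9, -67.5], [-76.4, -70.4], [-76.2, -73.3], [-75.8, -76.4], [-75.0, -79.5]]
```

View pics/z5.png

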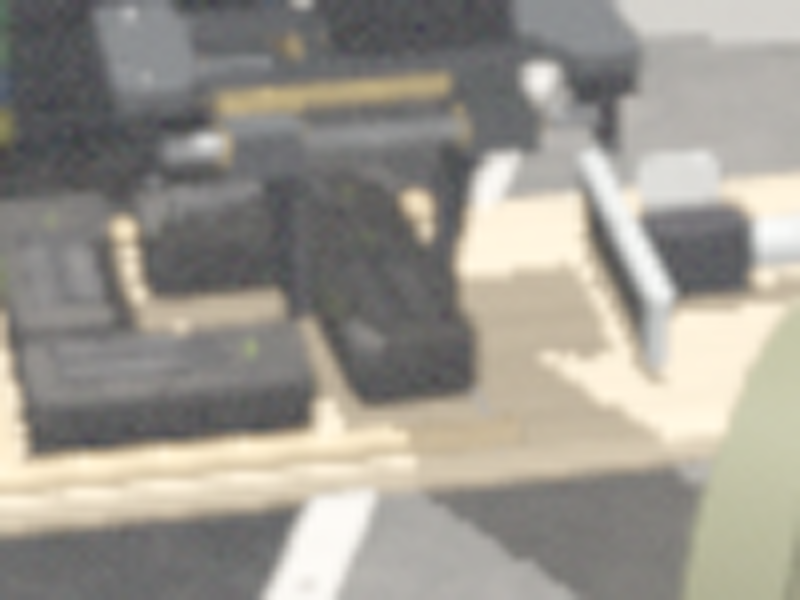

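The brick is level over the gap with clearance to brick_left and to the cleat. The mark line just shows at crop (483,400), so the brick is slightly too far towards the brace. I'll move it 2–3 mm in +y, then lower and release.

Call:
inch_along:
  plan: {"rows": [[0, 0.003, 0, 0, 0], [0, 0.003, 0.005, 0, 0], [0, 0.003, 0.01, 0, 0], [0, 0.003, 0.012, 0, 0], [0, 0.003, 0.012, 0, 0]]}

```text
time: 6.75
position: [0.5806, -0.024, 0.0179]
tool_rot: [-0.211, -3.134, 0.001]
ft_force: [-1.4, -0.2, 1.0]
grip_width: 0.558
grip_force: 29.3
```

Run:
```python
from h import *
p=np.load("pal.npy"); go(W([-.0108,-.0545,.018]),90+np.degrees(p[2]))
```

```text
t 6.75 pos [ 0.5806 -0.024   0.0179] yaw 82.3 f [-1.4 -0.2  1. ] grip 0.558 29.3  ->  [ 0.0004 -0.0006 -0.0001] -0.0
```

Call:
inch_along:
  plan: {"rows": [[0, 0, 0.001, 0, 0.7], [0, 0, 0.001, 0, 0.9], [0, 0, 0.001, 0, 0.9], [0, 0, -0.03, 0, 0.9], [0, 0, -0.08, 0, 0.9], [0, 0, -0.12, 0, 0.9], [0, 0, -0.12, 0, 0.9]]}

```text
time: 7.45
position: [0.5848, -0.0233, 0.1439]
tool_rot: [0.211, 3.124, -0.001]
ft_force: [1.2, -0.9, 0.1]
grip_width: 0.898
grip_force: 0.0
```

Run:
```python
from h import *
p=np.load("pal.npy"); a=shot("side","s6")
print(proj("side",[W(q) for q in[(-.0805,-.0805,.042),(-.0805,-.0325,.042),(.0245,-.0805,.042),(.0245,-.0805,.012)]]).round(1))
def inv(q): c,s=np.cos(p[2]),np.sin(p[2]); return (q-p[:2])@np.array([[c,-s],[s,c]])
l=a.astype(float).mean(2)
for z,rows in((.042,range(205,216)),(.012,range(208,222))):
  pts=[]
  for v in rows:
    w=l[v,302:316]; lev=(w.min()+w.max())/2; i=np.where((w[:-1]<lev)&(w[1:]>=lev))[0]
    if len(i): i=i[0]; pts.append((302+i+(lev-w[i])/(w[i+1]-w[i]),v))
  print(z,(inv(onz("side",pts,z)[:,:2])*1e3).round(1).tolist())
g=np.clip((a/255.)**.5*255,0,255).astype(np.uint8)[170:245,250:350]
cv2.imwrite("pics/z6.png",cv2.resize(g,(800,600),interpolation=cv2.INTER_CUBIC))
go(W([0,-.12,.12]),np.degrees(p[2]))
```

```text
[[308.7 214.1]
 [292.2 215.7]
 [302.1 197.7]
 [302.1 206.3]]
0.042 [[-22.8, -75.2], [-29.1, -75.0], [-35.5, -75.3], [-41.9, -75.5], [-48.3, -76.3], [-54.6, -76.8], [-60.9, -77.5], [-67.2, -78.2], [-74.0, -82.2], [-81.0, -87.2], [-86.9, -86.6]]
0.012 [[12.6, -85.7], [5.9, -86.6], [-0.6, -87.0], [-7.2, -87.8], [-13.7, -88.6], [-20.9, -92.7], [-28.2, -97.9], [-34.3, -97.3], [-39.3, -91.0], [-44.7, -87.3], [-50.4, -85.4], [-56.3, -84.3], [-62.0, -82.9], [-67.5, -80.5]]
t 7.5 pos [ 0.583  -0.0238  0.141 ] yaw 82.3 f [-0.9 -0.1 -0.5] grip 0.897 0.0  ->  [-0.0079 -0.0665  0.021 ] 1.57
```

View pics/z6.png

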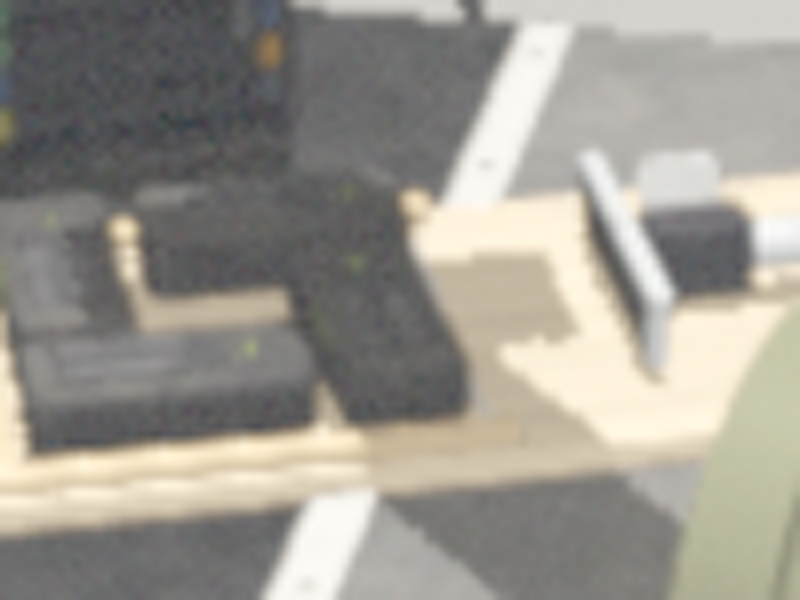

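The brick lies flat in the gap and the pattern is complete: brick at crop (290–465, 190–420), mark line clear along its brace side. The brace hasn't moved. Next I'll turn the tool and go above the leg.

Run:
```python
from h import *
p=np.load("pal.npy"); print(ctrl.get_state()["joint_positions"].round(2)); go(W([.001,-.175,.11]),np.degrees(p[2]))
```

```text
[ 0.8   0.38 -0.98  1.7   0.34  1.23  1.18]
t 7.5 pos [ 0.583  -0.0238  0.141 ] yaw 82.3 f [-0.9 -0.1 -0.5] grip 0.897 0.0  ->  [-0.0089 -0.1215  0.0311] 1.57
```

Careful with the scale: turns go in shares of 2 pi rad. That gives: 1.57 rad / 6.2832 = 0.2499.

Call:
inch_along:
  plan: {"rows": [[-0.009, -0.04, 0, 0.0239, 1], [-0.009, -0.08, 0, 0.0477, 1], [-0.009, -0.122, 0, 0.0955, 1], [-0.009, -0.122, 0, 0.2499, 1], [-0.009, -0.122, 0, 0.2499, 1], [-0.009, -0.122, 0, 0.2499, 1], [-0.009, -0.122, 0, 0.2499, 1], [-0.009, -0.122, 0.01, 0.2499, 1], [-0.009, -0.122, 0.02, 0.2499, 1], [-0.009, -0.122, 0.02, 0.2499, 1], [-0.009, -0.122, 0.02, 0.2499, 1], [-0.009, -0.122, 0.02, 0.2499, 1], [-0.009, -0.122, 0.02, 0.2499, 1], [-0.009, -0.122, 0.02, 0.2499, 1]]}

```text
time: 8.9
position: [0.573, -0.146, 0.1173]
tool_rot: [-2.363, -2.069, 0.001]
ft_force: [-0.2, -0.7, -0.1]
grip_width: 1.005
grip_force: 0.0
```

Run:
```python
from h import *
p=np.load("pal.npy"); print(ctrl.get_state()["joint_positions"].round(2)); go(W([.001,-.175,.025]),np.degrees(p[2]))
a=shot("side","s7")
g=np.clip((a/255.)**.6*255,0,255).astype(np.uint8)[150:240,280:400]
cv2.imwrite("pics/z7.png",cv2.resize(g,(800,600),interpolation=cv2.INTER_CUBIC))
```

```text
[ 0.75  0.34 -0.66  1.71  0.22  1.17 -0.1 ]
t 8.9 pos [ 0.573  -0.146   0.1173] yaw -7.6 f [-0.2 -0.7 -0.1] grip 1.005 0.0  ->  [0.0009 0.0026 0.0923] 0.002
```

View pics/z7.png

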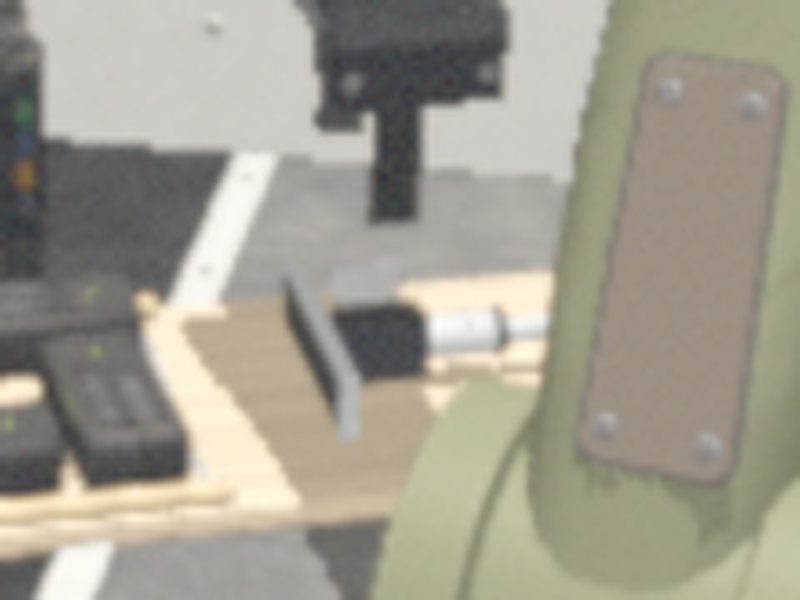

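The open fingers hang behind the foot plate (fingertip at crop (395,220), plate at (325,350)). I'll check the tip's projected position numerically and then descend.

Run:
```python
from h import *
s=ctrl.get_state()["position"]; R=Ro.from_rotvec(ctrl.get_state()["tool_rot"]).as_matrix()
for d in((.0095,-.0585,0),(-.0095,-.0585,0),(.0095,-.0435,0)): print(proj("side",s+R@np.array(d)).round(1))
```

```text
[[336.8 184.9]]
[[343.2 184.3]]
[[335.5 182.7]]
```

Call:
inch_along:
  plan: {"rows": [[0, 0.0025, 0.03, 0, 1], [0, 0.0025, 0.05, 0, 1], [0, 0.0025, 0.06, 0, 1], [0, 0.0025, 0.07, 0, 1], [0, 0.0025, 0.08, 0, 1], [0, 0.0025, 0.088, 0, 1], [0, 0.0025, 0.09, 0, 1], [0, 0.0025, 0.09, 0, 1]]}

```text
time: 9.75
position: [0.5758, -0.1464, 0.0278]
tool_rot: [-2.365, -2.068, 0.0]
ft_force: [-0.4, -0.2, 0.4]
grip_width: 0.998
grip_force: 0.0
```

Run:
```python
from h import *
p=np.load("pal.npy"); go(W([.0015,-.175,.025]),np.degrees(p[2]))
```

```text
t 9.75 pos [ 0.5758 -0.1464  0.0278] yaw -7.7 f [-0.4 -0.2  0.4] grip 0.998 0.0  ->  [0.0009 0.0003 0.0028] 0.0
```

Call:
inch_along:
  plan: {"rows": [[0.002, 0, 0.002, 0, 1], [0.004, 0, 0.002, 0, 1], [0.004, 0, 0.002, 0, 1]]}

```text
time: 10.05
position: [0.5766, -0.1419, 0.0262]
tool_rot: [2.364, 2.068, 0.001]
ft_force: [0.1, -0.3, 0.3]
grip_width: 1.0
grip_force: 0.0
```

Call:
inch_along:
  plan: {"rows": [[0.002, 0, 0, 0, 1], [0.004, 0, 0, 0, 1], [0.004, 0, 0, 0, 1]]}

```text
time: 10.35
position: [0.5768, -0.1402, 0.0261]
tool_rot: [2.364, 2.066, -0.002]
ft_force: [-0.9, -4.8, 1.1]
grip_width: 1.004
grip_force: 2.4
```

Call:
inch_along:
  plan: {"rows": [[0.002, 0, 0, 0, 1], [0.004, 0, 0, 0, 1], [0.004, 0, 0, 0, 1]]}

```text
time: 10.65
position: [0.5774, -0.1356, 0.0261]
tool_rot: [2.365, 2.067, -0.001]
ft_force: [-0.9, -5.5, 3.2]
grip_width: 0.998
grip_force: 2.4
```

Run:
```python
from h import *
p=np.load("pal.npy"); go(W([.0015,-.167,.025]),np.degrees(p[2]))
```

```text
t 10.65 pos [ 0.5774 -0.1356  0.0261] yaw -7.7 f [-0.9 -5.5  3.2] grip 0.998 2.4  ->  [-0.0021  0.0001  0.0011] 0.0
```

Call:
inch_along:
  plan: {"rows": [[0.01, 0, 0, 0, 1], [0.02, 0, 0, 0, 1], [0.03, 0, 0, 0, 1], [0.04, 0, 0, 0, 1], [0.047, 0.001, 0, 0, 1], [0.053, 0.001, 0, 0, 1], [0.056, 0.001, 0, 0, 1], [0.056, 0.001, 0, 0, 1], [0.056, 0.001, 0, 0, 1]]}

```text
time: 11.55
position: [0.5849, -0.0799, 0.0258]
tool_rot: [-2.365, -2.067, 0.004]
ft_force: [-3.3, -5.4, 2.7]
grip_width: 0.999
grip_force: 2.6
```

Create foot.py:
```python
from h import *
import sys
p=np.load("pal.npy")
def inv(q): c,s=np.cos(p[2]),np.sin(p[2]); return (q-p[:2])@np.array([[c,-s],[s,c]])
s=ctrl.get_state()["position"]; print("tcp pallet",inv(s[:2])*1e3); go(W([.0025,-.105,.025]),np.degrees(p[2]))
a=np.mean([ctrl.get_image("side")[:,:,::-1].astype(float) for _ in range(2)],0)
cv2.imwrite("pics/"+sys.argv[1]+".png",a.astype(np.uint8))
b=cv2.imread("pics/side1.png").astype(float)
x0,x1,y0,y1=[int(v) for v in sys.argv[2:6]]
g=np.clip((a/255.)**.6*255,0,255).astype(np.uint8)[y0:y1,x0:x1]; f=min(800/(x1-x0),600/(y1-y0))
cv2.imwrite("pics/z"+sys.argv[1]+".png",cv2.resize(g,None,fx=f,fy=f,interpolation=cv2.INTER_CUBIC)); print("zoom",f)
for y in(-.1495,-.0845): print(proj("side",[W(q) for q in[(-.06,y,.05),(-.06,y,.018),(.06,y,.05)]]).round(1).tolist())
```

```bash
python3 foot.py s8 280 370 170 237
```

```text
tcp pallet [   1.45227301 -108.79713347]
t 11.55 pos [ 0.5849 -0.0799  0.0258] yaw -7.7 f [-3.3 -5.4  2.7] grip 0.999 2.6  ->  [0.0038 0.001  0.0008] 0.0
zoom 8.88888888888889
[[330.5, 206.2], [330.3, 215.7], [321.7, 188.3]]
[[308.7, 208.2], [308.7, 217.8], [301.2, 190.1]]
```

View pics/zs8.png

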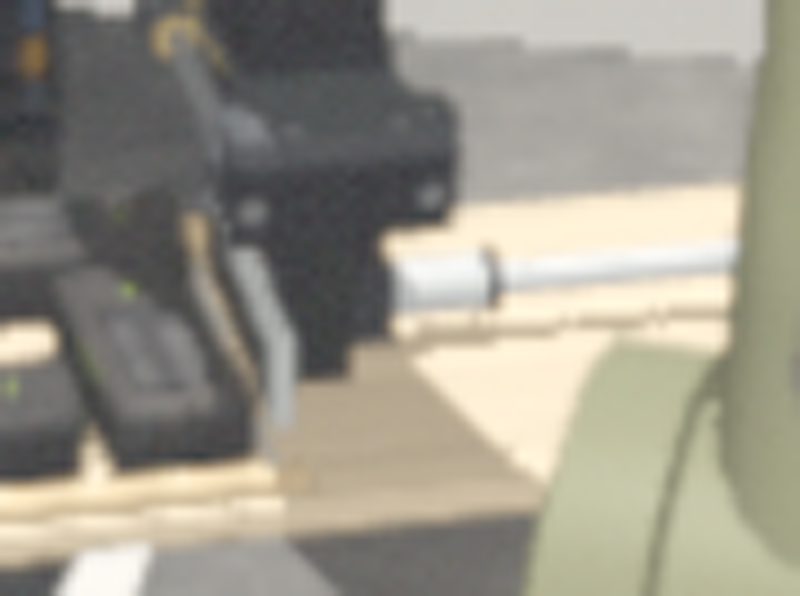

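The plate's front edge is at crop x≈270 (column 309.9). At the mark it should be at column 308.7, so it is about 3.5 mm short, which agrees with the contact-based estimate of 3.8 mm. I'll push that last bit.

Call:
inch_along:
  plan: {"rows": [[0.002, 0.001, 0, 0, 1], [0.004, 0.001, 0, 0, 1], [0.004, 0.001, 0, 0, 1], [0.004, 0.001, 0, 0, 1]]}

```text
time: 12.05
position: [0.5859, -0.0762, 0.0255]
tool_rot: [-2.365, -2.067, 0.005]
ft_force: [-2.7, -5.6, 3.4]
grip_width: 1.0
grip_force: 2.6
```

```bash
python3 foot.py s9 280 350 180 232
```

Run:
```python
from h import *
for n,c in(("side1",330.4),("s8",309.9),("s9",308.7)):
    l=cv2.imread(f"pics/{n}.png").astype(float).mean(2); u0=int(c)-6
    for v in(209,211,213): print(n,v,l[v,u0:u0+14].astype(int))
```

```text
tcp pallet [   1.90141517 -105.03362126]
t 12.05 pos [ 0.5859 -0.0762  0.0255] yaw -7.7 f [-2.7 -5.6  3.4] grip 1.0 2.6  ->  [0.     0.0006 0.0005] -0.0
zoom 11.428571428571429
[[330.5, 206.2], [330.3, 215.7], [321.7, 188.3]]
[[308.7, 208.2], [308.7, 217.8], [301.2, 190.1]]
side1 209 [221 216 192 126  73  39  72 122 150 153 171 207 210 210]
side1 211 [226 226 220 193 126  73  83 135 158 183 216 221 220 221]
side1 213 [218 218 218 213 188 123 102 139 161 189 217 219 220 219]
s8 209 [ 40  48  73  89  67  39  56 106 143 132  65  32  24  27]
s8 211 [ 44  36  42  61  81  67  59 105 144 133  67  33  28  30]
s8 213 [ 64  45  41  41  53  68  61 105 144 135 104 104 104 105]
s9 209 [ 36  34  38  35  30  39  80 129 142 130  56  29  29  27]
s9 211 [ 45  36  33  37  35  36  84 134 146 130  55  29  26  27]
s9 213 [ 47  41  37  39  40  40  84 136 145 134  97  93 103 104]
```

Contact and camera estimates put the foot at the mark, at most about 1 mm beyond it. I'll ease back 0.6 mm and then squeeze while holding.

Call:
inch_along:
  plan: {"rows": [[-0.0006, 0.0006, 0, 0, 1], [-0.0006, 0.0006, 0, 0, 0.7], [-0.0006, 0.0006, 0, 0, 0.6], [-0.0006, 0.0006, 0, 0, 0.5], [-0.0006, 0.0006, 0, 0, 0.5]]}
  force: 25

```text
time: 12.65
position: [0.5852, -0.0769, 0.0247]
tool_rot: [-2.364, -2.065, 0.008]
ft_force: [-4.6, -4.6, -0.9]
grip_width: 0.721
grip_force: 2.6
```

Run:
```python
from h import *
p=np.load("pal.npy"); go(W([.0025,-.1055,.025]),np.degrees(p[2]))
```

```text
t 12.65 pos [ 0.5852 -0.0769  0.0247] yaw -7.7 f [-4.6 -4.6 -0.9] grip 0.721 2.6  ->  [ 0.0003  0.0012 -0.0003] -0.0
```

Call:
inch_along:
  plan: {"rows": [[0, 0.001, 0, 0, 0], [0, 0.001, 0, 0, 0], [0, 0.001, 0, 0, 0], [0, 0.001, 0, 0, 0], [0, 0.001, 0, 0, 0], [0, 0.001, 0, 0, 0]]}
  force: 25

```text
time: 13.25
position: [0.5823, -0.0765, 0.0253]
tool_rot: [-2.359, -2.062, 0.019]
ft_force: [-17.0, -3.6, 13.8]
grip_width: 0.33
grip_force: 27.1
```

```bash
python3 foot.py s10 280 350 180 232
```

```text
tcp pallet [  -1.65213841 -105.77625216]
t 13.25 pos [ 0.5823 -0.0765  0.0253] yaw -7.7 f [-17.   -3.6  13.8] grip 0.33 27.1  ->  [0.0008 0.0042 0.0002] -0.0
zoom 11.428571428571429
[[330.5, 206.2], [330.3, 215.7], [321.7, 188.3]]
[[308.7, 208.2], [308.7, 217.8], [301.2, 190.1]]
```

View pics/zs10.png

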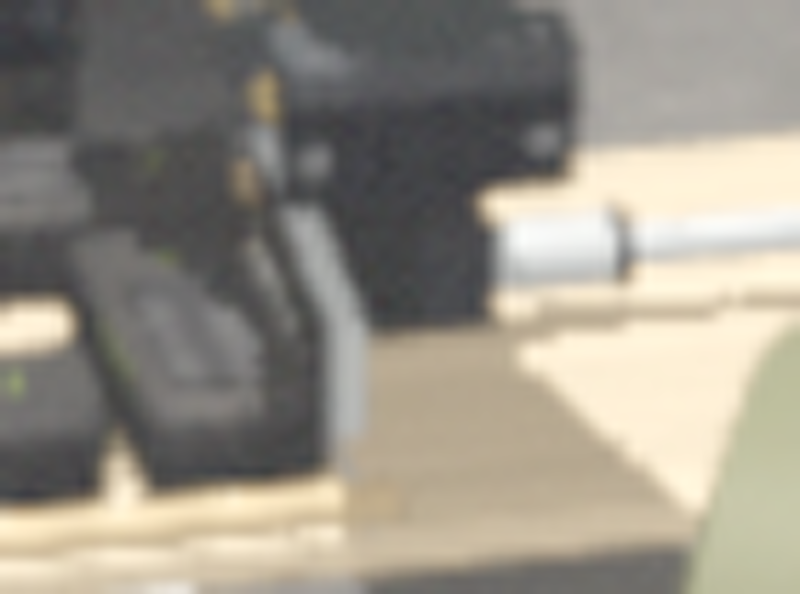

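The width is 29 mm, the closed size, so the lever is shut. The collar is pulling the tool sideways by 4 mm, so I'll relax that offset and then check the foot column.

Call:
inch_along:
  plan: {"rows": [[0, -0.002, 0, 0, 0], [0, -0.004, 0, 0, 0], [0, -0.004, 0, 0, 0], [0, -0.004, 0, 0, 0]]}

```text
time: 13.75
position: [0.5823, -0.0765, 0.0254]
tool_rot: [-2.364, -2.065, 0.008]
ft_force: [-5.2, -4.5, 5.5]
grip_width: 0.326
grip_force: 27.2
```

```bash
python3 foot.py s11 280 350 180 232
```

Run:
```python
from h import *
for n in("s8","s9","s10","s11"):
    l=cv2.imread(f"pics/{n}.png").astype(float).mean(2)
    for v in(210,213): print(n,v,l[v,304:316].astype(int))
```

```text
tcp pallet [  -1.65776432 -105.76873572]
t 13.75 pos [ 0.5823 -0.0765  0.0254] yaw -7.7 f [-5.2 -4.5  5.5] grip 0.326 27.2  ->  [0.0008 0.0042 0.0004] -0.001
zoom 11.428571428571429
[[330.5, 206.2], [330.3, 215.7], [321.7, 188.3]]
[[308.7, 208.2], [308.7, 217.8], [301.2, 190.1]]
s8 210 [ 37  51  77  86  48  56 105 143 133  66  31  28]
s8 213 [ 45  41  41  53  68  61 105 144 135 104 104 104]
s9 210 [ 38  36  32  38  79 130 145 131  55  27  25  27]
s9 213 [ 37  39  40  40  84 136 145 134  97  93 103 104]
s10 210 [ 39  40  42  38  69 118 145 141 118 112 115 116]
s10 213 [ 38  39  38  39  69 119 145 142 128 125 124 124]
s11 210 [ 40  36  32  34  69 117 145 141 117 112 113 116]
s11 213 [ 37  39  38  37  67 118 144 142 128 126 125 124]
```

```bash
python3 -c "
from bench import ctrl
print(ctrl.close_job())"
```

```text
the job is handed in; nothing more can be done
None
```

The job is handed in, with no verdict returned: the brick is laid flat in the gap, the foot measures within about 1 mm of the mark by camera and contact, and the lever is squeezed shut (28–29 mm wide) and still held.

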